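# Turn the serving board right way up

### The job

The wooden serving board was put on the front of the grey riser shelf upside down, with its two runners in the air. Turn it over onto the cork mat behind it, so that it stands flat on its runners, grooved serving face up, roughly central on the mat and roughly square with it; letting it flop over onto the cork is fine. Do not let the board fall off the riser, and leave the jar, the tin and the mug alone.

Things in the scene. Friction and masses are not known exactly. Their poses are not given: they have to be found in the camera images.
- board: Loose wooden serving board, a plank 130 (its x) x 200 (y) x 14 mm, about 0.3 kg, origin at the plank's centre. Its +z side carries two runners along x, each 94 mm long, 16 wide, 10 high, at y = +65 and -65 mm. At the start +z points up; the front (-x) part overhangs the riser's front by 40 to 53 mm and the rear edge is 5 to 18 mm short of the mat. To end with +z down.
- serving_face (a point): Centre of the board's serving face (7 mm from the origin on the board's -z side), which has a dark rectangular groove near its edges.
- riser: Fixed grey riser shelf standing on the worktop: 265 mm (x) by 360 mm (y), top surface 60 mm high; a 20 mm thick top on two side panels, open at the front and underneath. Origin on the worktop under its centre; its front edge, which faces the robot's right (world -y, turned up to about 25 degrees), is at x = -132.5 mm; z up.
- mat (a point): Centre of the top of the cork mat fixed on the riser's rear part: 160 mm (x) by 250 mm (y), 12 mm thick, its top 72 mm above the worktop. Axes as the riser's.
- step (a point): Middle of the foot of the mat's front edge, on the riser's top (60 mm above the worktop). The edge runs along y and is a 12 mm high step; in front of it (-x) is a 95 mm deep strip of bare riser top. Axes as the riser's.
- jar: Glass storage jar with steel cap, 80 mm diameter, 130 mm high, on the worktop behind the riser; origin at the centre of its underside. Leave alone.
- tin: Food tin, 68 mm diameter, 100 mm high, on the worktop behind the riser; origin at the centre of its underside. Leave alone.
- mug: White mug, 80 mm diameter, 90 mm high, handle on its +y side reaching 35 mm farther, on the worktop behind the riser; origin at the centre of its underside. Leave alone.
Not all that is in view belongs to the job. Leave any blue or turquoise look-alike of the board alone.

How it is judged:
By the outcome, as a careful person would: the job done as asked, in the order asked, and still so for the second after the job is handed in, with the robot touching nothing.
It also fails if it takes over 35 s, if anything falls off the work surface, if the arm or the gripper's body presses on something with over 40 N, if the wrist force passes 120 N, or if a joint passes its speed limit or range.

### The arm

A 6-joint arm with a two-finger parallel gripper is mounted at the origin on the work surface. World frame = base frame: x ahead of the robot, y to its left, z up, the work surface at z = 0. Lengths are in mm, angles in degrees, forces in N, time in s.
With the tool pointing down it reaches from about 300 to 850 mm from the base axis. Payload 4.2 kg.
Tool frame: the origin (TCP) lies midway between the tips of the shut fingers; the grasp point (between the pads) lies 19 mm behind it; z points along the fingers, y is the line along which they close (so a half turn about z gives the same grasp; the last joint's range is limited). The gripper opens to 91 mm and grips with 3 to 60 N. Pads are 32 mm wide; open, the fingers measure 118 mm over their backs; the gripper's body (76 mm by 178 mm) begins 60 mm behind the grasp point.
Start: joints at [-71.448, 18.312, 89.639, -0, 72.044, -1.146], TCP at [193.817, -541.367, 213.976] pointing down, gripper open.
Joint ranges: [-177.97, 177.97], [-48.28, 115.42], [12.27, 149.76], [-77.06, 257.06], [2.81, 150.46], [-146.56, 146.56]. Speed limits (degrees/s): [147.25, 147.25, 180, 180, 180, 180].

### API

Orientations are given as [roll, pitch, yaw] about the fixed x, y, z axes, in that order (R = Rz(yaw) Ry(pitch) Rx(roll)).
In Python, from workcell import state, grab_frame, camera_model, workorder gives the robot as it stands.
- The arm moves only by the tool carry_out, never from a script. Its argument "commands" is a list of rows, each a list of 7 numbers: the turn, a rotation vector about the tool's x, y, z in degrees, then the shift along the tool's x, y, z in mm, then the opening, from -1 (shut) to 1 (fully open). In form: [[ax, ay, az, dx, dy, dz, hand], ...]. A call has 1 to 20 rows; each row is the pose to reach, as a shift and turn from the pose commanded when the call began, along the tool's axes at that moment; what a row does not reach only later rows make up. A row lasts 1/10 s, in which the tool goes at most 50 mm and 8.59 degrees, less where a joint would pass 70% of its speed; a pose out of reach is approached as far as the arm can. A call with a gripper value outside its range is refused whole. The fingers move at their own pace and stop on an object; "force" is the grip in N (left out, the last holds). Time passes only in rows, so rows that repeat a pose let the fingers close. It gives the time, the measured TCP pose, the force, the opening and the grip force at its end, in the units of the state.
- state(): the state, without advancing time (a new reading comes with each control period).
- grab_frame(name): name is "scene" or "top" or "wrist"; returns the picture (384x512x3 uint8, red, green, blue); there is no depth.
- camera_model(name): a dict with "fx", "fy", "cx", "cy" (pixels), "origin" and "rotation" of the camera in the world; the wrist camera has in their place "mount" (4x4, takes a point from camera to tool coordinates, whose origin is the TCP and whose axes are the flange's). Camera axes: x right, y up, looking along -z (the intrinsics and any distortion apply to the point x, -y, -z); pixel columns grow to the right and rows downward; lengths in mm; the calibration is good to about 2 mm. A picture is of the moment at which its call begins: read the wrist's pose just before it. camera_model takes no time and is no camera call.
- workorder.job_done(): hands the job in; it is judged then, once.
The state is a dict: "time_s": time; "qpos": joint angles; "qvel": joint speeds; "effort": joint torques, N m; "ee_pos": TCP position; "ee_rot": TCP orientation; "force": force on the tool from outside, world axes, zero at the start; "torque": the same for the moment, N m; "gripper_width": finger opening in mm; "gripper_force": force on a finger pad.
Only numpy, scipy, OpenCV 4.12 (cv2) and the standard library are available. Lean on these libraries where they do the work, as an engineer would, in place of code of your own. Each camera call takes 0.05 s, during which the arm holds its last target. There are 200 camera calls.

## Working session

There is one attempt and no reset: what is moved stays moved. The work goes in short steps, Python scripts to look and compute and a tool call to move; the robot and the scene stay as the last step left them, time stands still between calls to the robot, and variables do not carry over. Pictures are saved under pics/ and viewed, at most 12 in all, crops included, and the job is handed in when it is done.

Besides the shell and the picture viewer there is one more tool, called by a JSON object that holds its "method" and its "body". carry_out: Moves the arm, as the interface text tells. Its arguments: {"type":"object","properties":{"commands":{"type":"array"},"force":{"type":"number"}},"required":["commands"]}

```bash
mkdir -p pics; ls; python3 - <<'E'
from workcell import state, grab_frame, camera_model
import cv2,numpy as np
print(state())
for n in ["scene","top"]:
    m=camera_model(n); print(n,m)
    im=grab_frame(n); np.save(f"pics/{n}0.npy",im)
    cv2.imwrite(f"pics/{n}0.png",cv2.resize(im[:,:,::-1],(800,600),interpolation=cv2.INTER_CUBIC))
print(camera_model("wrist"))
E
```

```text
pics
{'time_s': 0.0, 'qpos': array([-7.14475070e+01,  1.83530472e+01,  8.97078673e+01, -6.60266403e-04,
        7.20440287e+01, -1.14789749e+00]), 'qvel': array([-0.00197835, -0.04025073,  0.02908808,  0.05067606,  0.07490881,
        0.01595959]), 'effort': array([ 1.39592303e-03, -4.12456834e+01, -2.31975800e+01,  7.30003905e-02,
        4.57438873e-02, -1.51195741e-04]), 'ee_pos': array([ 193.6470661 , -540.86050711,  213.09629431]), 'ee_rot': array([-1.79895065e+02, -1.47474480e-03,  1.97005933e+01]), 'force': array([-0.53577675, -0.59839264, -0.8009413 ]), 'torque': array([ 0.03928263, -0.02936021, -0.01582948]), 'gripper_force': 0.0, 'gripper_width': 91.3680079306033}
scene {'fx': 356.2353307994261, 'fy': 356.2353307994261, 'cx': 248.94597995673215, 'cy': 191.13609081920202, 'origin': array([1197.68533386,  351.72278376,  761.29415877]), 'rotation': array([ 49.05011587,   0.21561343, 121.78010228])}
top {'fx': 464.2006946471809, 'fy': 464.2006946471809, 'cx': 263.33745062805065, 'cy': 196.49728535821268, 'origin': array([ 332.59795747,  -49.41991612, 1166.57585068]), 'rotation': array([ 10.38102058,   0.5523026 , -88.5176055 ])}
{'fx': 291.4157554320717, 'fy': 291.4157554320717, 'cx': 255.78999630145717, 'cy': 191.7617406814057, 'mount': array([[ 8.31474693e-05,  9.59589333e-01,  2.81404168e-01,
         8.04147715e+01],
       [ 9.99999991e-01, -5.02794040e-05, -1.24020511e-04,
         4.71829557e-01],
       [-1.04859926e-04,  2.81404175e-01, -9.59589328e-01,
        -1.69908236e+02],
       [ 0.00000000e+00,  0.00000000e+00,  0.00000000e+00,
         1.00000000e+00]])}
```

View pics/scene0.png

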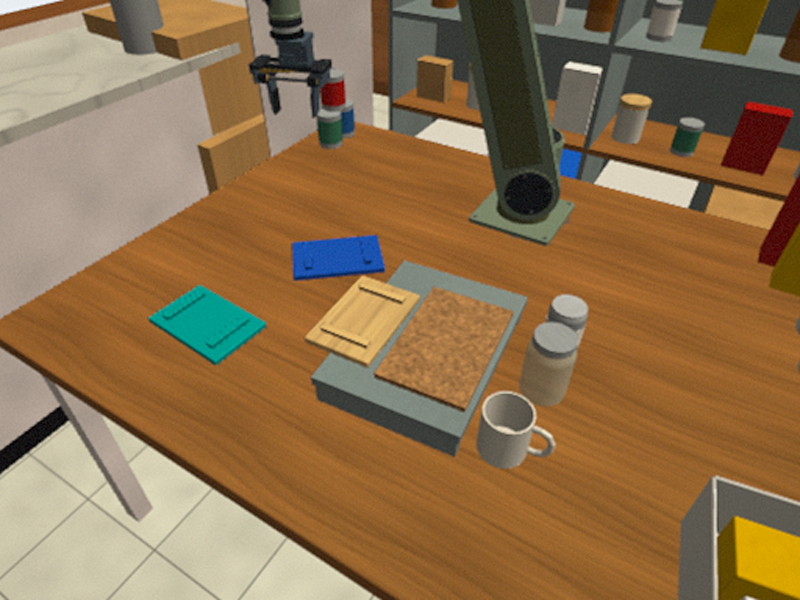

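View pics/top0.png

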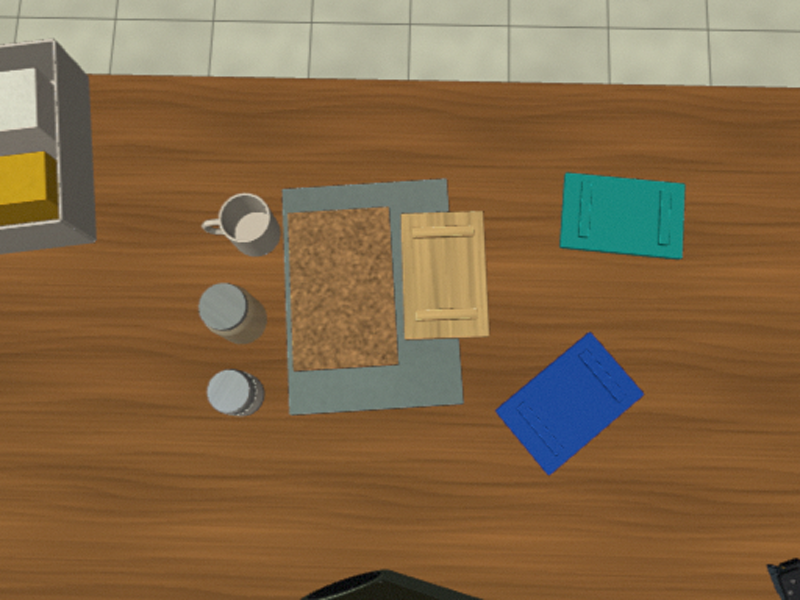

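The scene view shows the wooden board overhanging the riser at (363,318) and the cork mat behind it at (447,347). The top view puts the board at (445,275), the mat at (342,288) and the riser at (372,297), with the mug, jar and tin to the left.

There are three board-like objects in the top view: wooden (445,275), blue (570,403) and teal (622,215). Only the wooden one lies on the riser with its runners up in front of the mat, and the other two are coloured decoys on the worktop. Next I'll measure and confirm in a crop.

```bash
cat > h.py <<'E'
import numpy as np, cv2
from scipy.spatial.transform import Rotation as Ro
from workcell import state, grab_frame, camera_model
def ray(m,uv,z):
    uv=np.atleast_2d(uv).astype(float)
    d=np.c_[(uv[:,0]-m["cx"])/m["fx"],-(uv[:,1]-m["cy"])/m["fy"],-np.ones(len(uv))]
    d=d@Ro.from_euler("xyz",m["rotation"],degrees=True).as_matrix().T
    o=np.array(m["origin"]); return o+d*((z-o[2])/d[:,2])[:,None]
def rect(mask,m,z):
    mask=cv2.morphologyEx(mask.astype(np.uint8),cv2.MORPH_CLOSE,np.ones((5,5)))
    c=max(cv2.findContours(mask,0,cv2.CHAIN_APPROX_NONE)[0],key=cv2.contourArea)[:,0]
    p=ray(m,c+0.0,z)[:,:2].astype(np.float32)
    return cv2.minAreaRect(p),c
E
python3 - <<'E'
from h import *
im=np.load("pics/top0.npy"); m=camera_model("top")
hsv=cv2.cvtColor(im,cv2.COLOR_RGB2HSV)
for n,(u,v) in dict(board=(285,176),mat=(219,184),riser=(280,240),table=(330,290)).items():
    print(n,hsv[v-6:v+7,u-6:u+7].reshape(-1,3).mean(0).round(),hsv[v-6:v+7,u-6:u+7].reshape(-1,3).std(0).round())
H,S,V=cv2.split(hsv)
roi=np.zeros_like(H); roi[100:280,170:325]=1
mb=(roi>0)&(H>=13)&(H<24)&(V>165)
mm=(roi>0)&(S>70)&~mb; mm[:, 259:]=0; mm[:,:182]=0; 
mr=(S<70)&(roi>0)&(V>60)
for n,k,z in (("board",mb,74),("mat",mm&(np.hypot(0,0)==0),72)):
    r,c=rect(k,m,z); print(n,r,c.min(0),c.max(0))
vis=im[:,:,::-1].copy()
for k,col in ((mb,(0,255,0)),(mm,(255,0,255))):
    c=rect(k,m,74)[1]; cv2.drawContours(vis,[c[:,None]],-1,col,1)
a=im[95:275,170:330,::-1]; b=vis[95:275,170:330]
cv2.imwrite("pics/crop1.png",cv2.resize(np.hstack([a,b]),(800,450),interpolation=cv2.INTER_CUBIC))
E
```

```text
board [ 19. 120. 182.] [0. 2. 4.]
mat [ 16. 136. 147.] [ 0.  2. 11.]
riser [ 72.  28. 122.] [2. 2. 2.]
table [ 18. 163. 134.] [19. 13.  6.]
board ((586.4523315429688, -81.85680389404297), (197.7487030029297, 127.24624633789062), 3.301457643508911) [257 135] [312 216]
mat ((510.9754943847656, 71.51057434082031), (357.0372314453125, 177.908935546875), 3.293917417526245) [182 132] [258 279]
```

View pics/crop1.png

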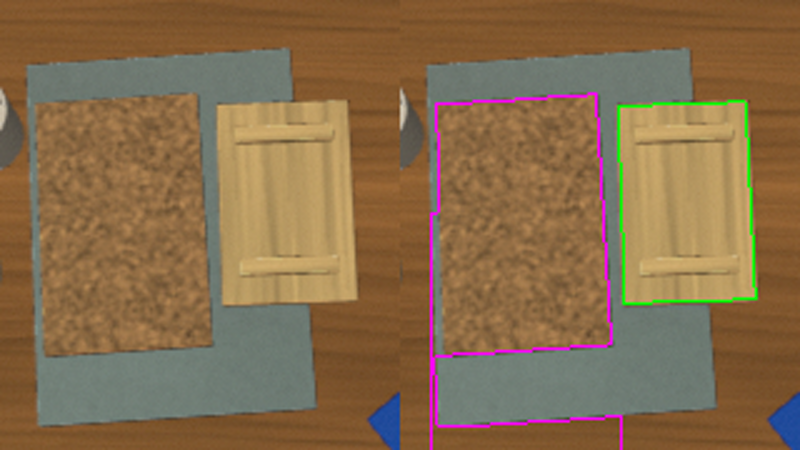

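The crop confirms it: wooden board with two runners up at crop (287,203), front part beyond the riser edge, cork mat at (124,225). The board's fitted outline is 198 x 127 mm, which matches the given 200 x 130. The mat mask leaked, so I'll use its four corners from the crop.

```bash
python3 - <<'E'
from h import *
m=camera_model("top"); f=lambda a:np.array(a)/2.5+[170,95]-0.3
for n,a,z in (("mat",[(35,103),(197,93),(212,345),(45,356)],72),("riser",[(27,65),(290,48),(316,407),(38,426)],60),("board",[(218,103),(347,100),(357,299),(223,305)],74)):
    p=ray(m,f(a),z)[:,:2]; print(n,p.round(1).tolist(),"c",p.mean(0).round(1),"sides",np.linalg.norm(p-np.roll(p,-1,0),axis=1).round(1))
    d=(p[0]+p[3]-p[1]-p[2]); print("  +x azimuth",np.degrees(np.arctan2(d[1],d[0])).round(2), "from y edges", (np.degrees(np.arctan2(*( (p[3]+p[2]-p[0]-p[1])[::-1])))).round(2))
E
```

```text
mat [[679.6, 166.1], [693.5, 7.0], [445.3, -15.0], [431.0, 142.5]] c [562.3  75.1] sides [159.7 249.1 158.2 249.7]
  +x azimuth 95.09 from y edges -174.75
riser [[722.8, 178.8], [746.5, -84.1], [390.2, -114.8], [365.7, 147.6]] c [556.3  31.9] sides [263.9 357.6 263.5 358.4]
  +x azimuth 95.25 from y edges -175.04
board [[683.0, -14.0], [689.0, -140.4], [492.3, -151.5], [483.4, -24.4]] c [586.9 -82.6] sides [126.5 197.  127.4 199.9]
  +x azimuth 93.34 from y edges -176.89
```

```bash
cat >> h.py <<'E'
def delta(pos,rot,s=None):
    s=s or state(); R0=Ro.from_euler("xyz",s["ee_rot"],degrees=True); R1=Ro.from_euler("xyz",rot,degrees=True)
    rv=(R0.inv()*R1).as_rotvec(degrees=True); d=R0.inv().apply(np.array(pos)-s["ee_pos"])
    print("row",rv.round(1).tolist(),d.round(1).tolist())
E
python3 -c "
from h import *
delta([591.3,-180,190],[-125,0,3.2])"
```

```text
row [54.5, 7.9, 15.2] [496.0, -205.7, 23.5]
```

{"method": "carry_out", "body": {"commands": [[54.5, 7.9, 15.2, 496, -206, 23.5, 0.45], [54.5, 7.9, 15.2, 496, -206, 23.5, 0.45], [54.5, 7.9, 15.2, 496, -206, 23.5, 0.45], [54.5, 7.9, 15.2, 496, -206, 23.5, 0.45], [54.5, 7.9, 15.2, 496, -206, 23.5, 0.45], [54.5, 7.9, 15.2, 496, -206, 23.5, 0.45], [54.5, 7.9, 15.2, 496, -206, 23.5, 0.45], [54.5, 7.9, 15.2, 496, -206, 23.5, 0.45], [54.5, 7.9, 15.2, 496, -206, 23.5, 0.45], [54.5, 7.9, 15.2, 496, -206, 23.5, 0.45], [54.5, 7.9, 15.2, 496, -206, 23.5, 0.45], [54.5, 7.9, 15.2, 496, -206, 23.5, 0.45], [54.5, 7.9, 15.2, 496, -206, 23.5, 0.45], [54.5, 7.9, 15.2, 496, -206, 23.5, 0.45]], "force": 30}}

```text
time_s: 1.5
ee_pos: [590.7, -181.1, 190.1]
ee_rot: [-125.1, 0.0, 3.2]
force: [0.1, 0.4, 0.8]
gripper_width: 66.3
gripper_force: 0.0
```

```bash
python3 -c "
from h import *
s=state(); print(s['time_s'],s['ee_pos'],s['ee_rot'],s['qpos'].round(1),s['gripper_width'])
delta([591.3,-163,64],[-125,0,3.2]); delta([588.5,-110,64],[-125,0,3.2])"
```

```text
1.5 [ 590.67599077 -181.07123725  190.14493141] [-1.25116773e+02  4.88132902e-02  3.16692855e+00] [-37.8  41.4  73.9  39.5 103.9  44.7] 66.27921042042381
row [0.1, 0.0, -0.1] [1.7, 92.8, 87.3]
row [0.1, 0.0, -0.1] [1.9, 62.3, 130.7]
```

{"method": "carry_out", "body": {"commands": [[0, 0, 0, 0.5, 23, 22, 0.45], [0, 0, 0, 1, 46, 44, 0.45], [0, 0, 0, 1.5, 70, 66, 0.45], [0, 0, 0, 1.7, 93, 87, 0.45], [0, 0, 0, 1.7, 93, 87, 0.45], [0, 0, 0, 1.8, 85, 98, 0.45], [0, 0, 0, 1.9, 77, 109, 0.45], [0, 0, 0, 1.9, 70, 120, 0.45], [0, 0, 0, 1.9, 62.5, 130.5, 0.45], [0, 0, 0, 1.9, 62.5, 130.5, 0.45], [0, 0, 0, 1.9, 62.5, 130.5, 0.45]]}}

```text
time_s: 2.6
ee_pos: [589.4, -109.0, 64.8]
ee_rot: [-125.2, -0.0, 3.3]
force: [1.0, -0.5, 0.4]
gripper_width: 66.4
gripper_force: 0.0
```

```bash
python3 -c "
from h import *
s=state(); print(s['time_s'],s['ee_pos'],s['ee_rot'],s['force'])
a=grab_frame('scene');cv2.imwrite('pics/s2.png',cv2.resize(a[140:270,170:340,::-1],(784,600),interpolation=cv2.INTER_CUBIC))"
```

```text
2.6 [ 589.43064671 -108.95896075   64.79854245] [-1.25159707e+02 -4.90866951e-02  3.26371843e+00] [ 1.0453672  -0.52881632  0.41516669]
```

View pics/s2.png

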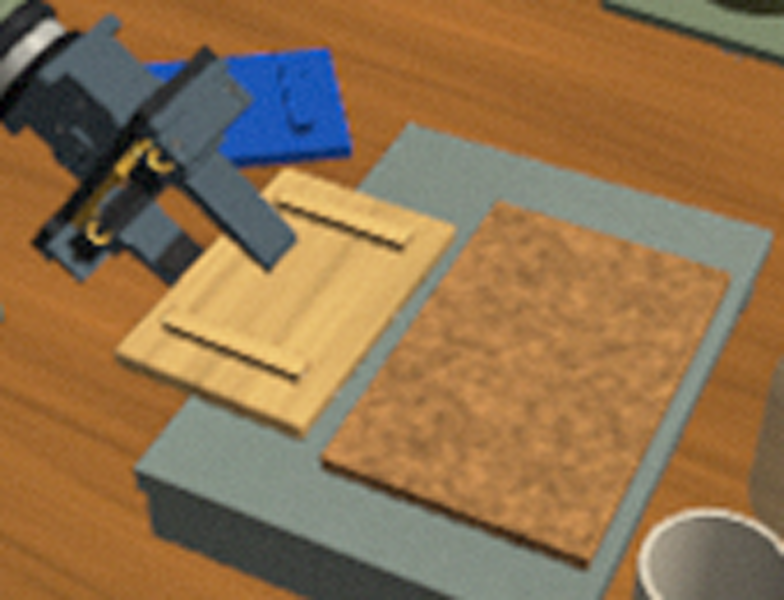

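The lower finger, at (180,260), is under the overhang, and the upper one, at (245,215), is clear above the plank between the runners. Next I lift while closing.

{"method": "carry_out", "body": {"commands": [[0, 0, 0, 0, -6, -2, 0.45], [0, 0, 0, 0, -12, -4, 0.45], [0, 0, 0, 0, -19, -6, 0.45], [0, 0, 0, 0, -26, -8, 0.45], [0, 0, 0, 0, -33, -9, 0.45], [0, 0, 0, 0, -41, -10, 0.45], [0, 0, 0, 0, -49, -11, 0.45], [0, 0, 0, 0, -57, -11, 0.45], [0, 0, 0, 0, -57, -11, 0.2], [0, 0, 0, 0, -57, -11, 0], [0, 0, 0, 0, -57, -11, -0.2], [0, 0, 0, 0, -57, -11, -0.4], [0, 0, 0, 0, -57, -11, -0.6], [0, 0, 0, 0, -57, -11, -0.8], [0, 0, 0, 0, -57, -11, -0.8], [0, 0, 0, 0, -57, -11, -0.8]], "force": 30}}

```text
time_s: 4.25
ee_pos: [587.7, -84.6, 118.8]
ee_rot: [-124.9, -0.1, 3.3]
force: [-1.6, 0.4, 3.8]
gripper_width: 14.6
gripper_force: 29.9
```

```bash
python3 -c "
from h import *
s=state(); print(s['time_s'],s['ee_pos'],s['ee_rot'],s['force'],s['torque'],s['gripper_width'],s['gripper_force'])
a=grab_frame('scene');cv2.imwrite('pics/s3.png',cv2.resize(a[130:270,160:340,::-1],(771,600),interpolation=cv2.INTER_CUBIC))"
```

```text
4.25 [587.68162597 -84.6180902  118.80120535] [-1.24865684e+02 -5.32954344e-02  3.29632240e+00] [-1.57303818  0.42695403  3.76607833] [ 0.58520818 -0.18240212  0.43436551] 14.552562009677878 29.90579456090927
```

View pics/s3.png

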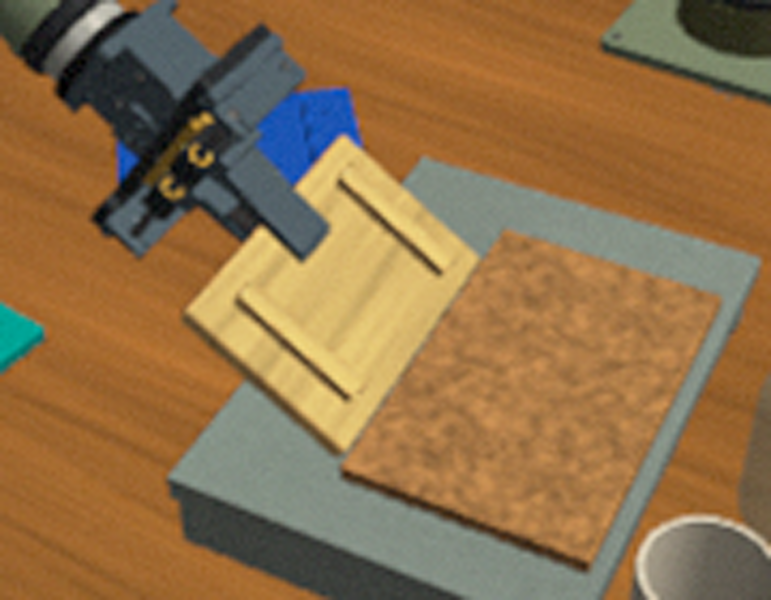

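The plank is clamped flush (width 14.6 mm, board tilted with the gripper in the picture, rear edge down by the mat's front). Now I compute the lift to vertical over the mat's front part.

```bash
python3 -c "
from h import *
delta([587,-80,180],[-125,0,3.3]);delta([567.3,20.3,235],[180,0,5.2])"
```

```text
row [-0.1, -0.0, 0.0] [-0.4, -53.0, -31.2]
row [-55.1, -1.0, -1.7] [-14.2, -156.1, 20.4]
```

{"method": "carry_out", "body": {"commands": [[0, 0, 0, 0, -14, -8, -0.8], [0, 0, 0, 0, -28, -17, -0.8], [0, 0, 0, 0, -53, -31, -0.8], [-7, 0, -0.2, -2, -66, -25, -0.8], [-14, 0, -0.4, -4, -79, -19, -0.8], [-21, 0, -0.6, -6, -92, -13, -0.8], [-28, -0.5, -0.8, -8, -105, -7, -0.8], [-35, -0.5, -1, -10, -118, 0, -0.8], [-42, -0.8, -1.3, -11, -131, 7, -0.8], [-49, -0.9, -1.5, -13, -144, 14, -0.8], [-55.1, -1, -1.7, -14, -156, 20, -0.8], [-55.1, -1, -1.7, -14, -156, 20, -0.8], [-55.1, -1, -1.7, -14, -156, 20, -0.8]], "force": 45}}

```text
time_s: 5.6
ee_pos: [567.3, 20.7, 234.1]
ee_rot: [179.8, 0.1, 5.2]
force: [-0.3, -0.7, -4.6]
gripper_width: 14.2
gripper_force: 45.0
```

```bash
python3 -c "
from h import *
s=state(); print(s['time_s'],s['ee_pos'],s['ee_rot'],s['force'],s['qpos'].round(1),s['gripper_width'],s['gripper_force'])
a=grab_frame('scene');np.save('pics/s4.npy',a);cv2.imwrite('pics/s4.png',cv2.resize(a[90:270,170:390,::-1],(733,600),interpolation=cv2.INTER_CUBIC))"
```

```text
5.6 [567.34527881  20.70260962 234.14769382] [1.79832308e+02 7.74244584e-02 5.19336745e+00] [-0.28454548 -0.65776401 -4.60432979] [ 1.  17.  88.6 -0.2 74.5 85.9] 14.224027379966326 44.99396324157715
```

View pics/s4.png

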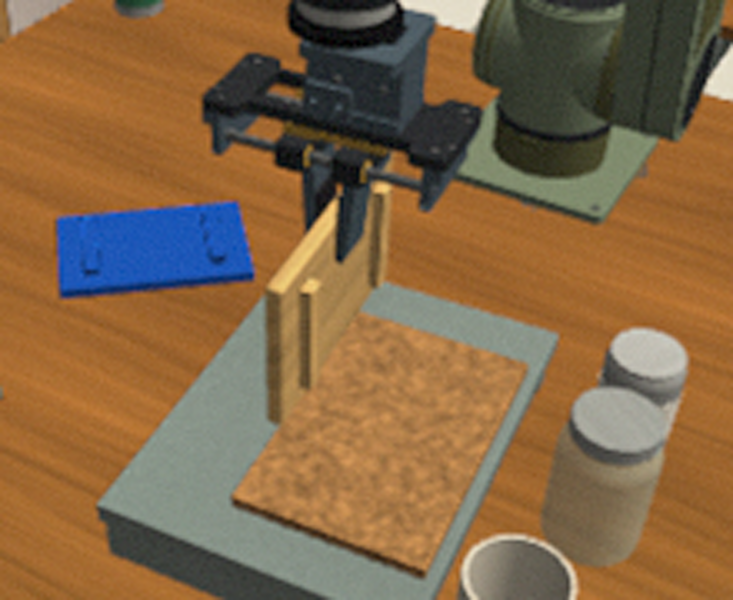

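The board hangs vertically in the grip, runners toward the mat, over the mat's front edge. Its near end runs from crop (278,290) to (277,418). Next I check how far the lower edge is below the TCP and the lateral centring.

```bash
python3 - <<'E'
from h import *
m=camera_model("scene"); R=Ro.from_euler("xyz",m["rotation"],degrees=True).as_matrix(); o=m["origin"]
T=np.array([567.3,20.7,234.1]); a=np.radians(95.2); ex=np.array([np.cos(a),np.sin(a),0]); ey=np.array([-np.sin(a),np.cos(a),0])
for n,c,h in (("bot front",(268,418),-7),("bot rear",(284,407),7),("top front",(268,290),-7),("top rear",(284,292),7)):
    uv=np.array(c)/3.332+[170,90]-.3
    d=R@[(uv[0]-m["cx"])/m["fx"],-(uv[1]-m["cy"])/m["fy"],-1]
    t=((T-o)@ex+h)/(d@ex); p=o+d*t; print(n,"lat",((p-T)@ey).round(1),"z-tcp",(p[2]-T[2]).round(1))
M=np.array([562.3,75.1,72]); 
for phi in (35,):
  p=np.radians(phi); L=89
  zt=np.array([0,0,-1])*np.cos(p)-ex*np.sin(p); yt=ex*np.cos(p)-np.array([0,0,1])*np.sin(p) # runner side normal
  for clear in (25,0):
    T1=M+ex*(-62)+[0,0,clear]-zt*L-yt*7
    print(T1.round(1)); delta(T1,[180-phi,0,5.2])
E
```

```text
bot front lat -97.8 z-tcp -94.5
bot rear lat -99.8 z-tcp -75.3
top front lat -97.4 z-tcp 26.6
top rear lat -101.6 z-tcp 32.9
[563.8  58.5 173.9]
row [-34.8, 0.2, -0.1] [-0.0, -39.3, 59.6]
[563.8  58.5 148.9]
row [-34.8, 0.2, -0.1] [0.0, -39.3, 84.6]
```

{"method": "carry_out", "body": {"commands": [[-6, 0, 0, 0, -7, 10, -0.8], [-12, 0, 0, 0, -14, 20, -0.8], [-18, 0, 0, 0, -21, 30, -0.8], [-24, 0, 0, 0, -28, 40, -0.8], [-30, 0.1, 0, 0, -34, 50, -0.8], [-34.8, 0.2, 0, 0, -39.5, 58, -0.8], [-34.8, 0.2, 0, 0, -39.5, 65, -0.8], [-34.8, 0.2, 0, 0, -39.5, 70, -0.8], [-34.8, 0.2, 0, 0, -39.5, 75, -0.8], [-34.8, 0.2, 0, 0, -39.5, 75, -0.8]]}}

```text
time_s: 6.65
ee_pos: [564.4, 57.1, 158.2]
ee_rot: [145.0, -0.1, 5.0]
force: [0.2, -0.2, -3.8]
gripper_width: 13.7
gripper_force: 45.0
```

```bash
python3 -c "
from h import *
s=state(); print(s['time_s'],s['ee_pos'],s['ee_rot'],s['force'],s['gripper_width'],s['gripper_force'])
a=grab_frame('scene');np.save('pics/s5.npy',a);cv2.imwrite('pics/s5.png',cv2.resize(a[90:270,170:390,::-1],(733,600),interpolation=cv2.INTER_CUBIC))"
```

```text
6.65 [564.36162491  57.07886578 158.17696846] [ 1.45044197e+02 -9.23991510e-02  5.00690627e+00] [ 0.18500572 -0.22238714 -3.81023503] 13.702005215166052 44.99184429645538
```

View pics/s5.png

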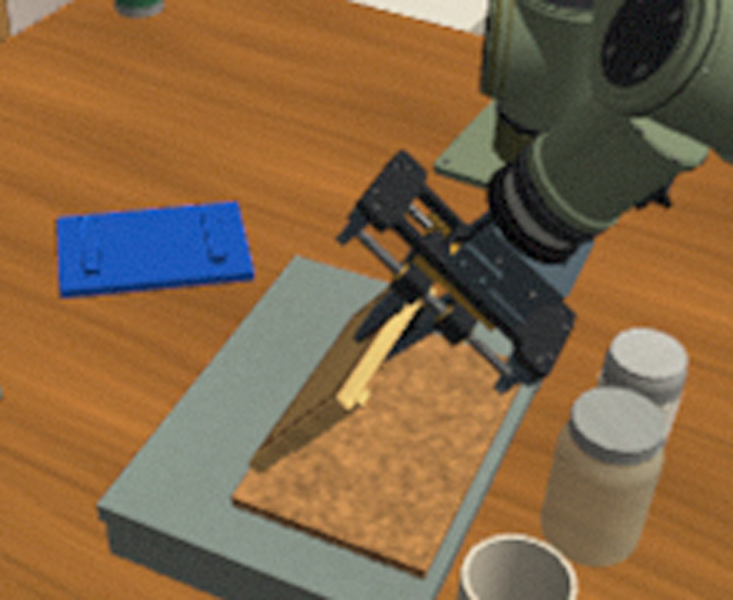

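The board is tilted 35° past vertical, its lower edge just above the mat's front at (262,466). The gripper body is clear of the jar. Now I lower it to contact.

{"method": "carry_out", "body": {"commands": [[0, 0, 0, 0, -1.2, 1.6, -0.8], [0, 0, 0, 0, -2.3, 3.3, -0.8], [0, 0, 0, 0, -3.4, 4.9, -0.8], [0, 0, 0, 0, -3.4, 4.9, -0.8]]}}

```text
time_s: 7.1
ee_pos: [564.7, 58.2, 153.9]
ee_rot: [144.9, -0.2, 5.1]
force: [-3.0, 0.8, 3.7]
gripper_width: 13.9
gripper_force: 45.0
```

```bash
python3 -c "
from h import *
s=state(); print(s['ee_pos'],s['force'],s['torque'])"
```

```text
[564.70510244  58.22084441 153.90596812] [-2.95756399  0.7924294   3.69015272] [-0.02482948 -0.05825823 -0.29183596]
```

Contact at about 153.9 mm puts the lower edge roughly 15 mm from the mat's front. I'll shift it slightly back onto the mat, release and withdraw along the fingers.

{"method": "carry_out", "body": {"commands": [[0, 0, 0, 0, 1.5, -2.2, -0.8], [0, 0, 0, 0, -1.5, -4.2, -0.8], [0, 0, 0, 0, -4.2, -6.2, -0.8], [0, 0, 0, 0, -5.3, -4.6, -0.8], [0, 0, 0, 0, -5.3, -4.6, -0.8], [0, 0, 0, 0, -5.3, -4.6, -0.4], [0, 0, 0, 0, -5.3, -4.6, -0.2], [0, 0, 0, 0, -5.3, -4.6, 0], [0, 0, 0, 0, -5.3, -4.6, 0], [0, 0, 0, 0, -5.3, -14, 0], [0, 0, 0, 0, -5.3, -30, 0], [0, 0, 0, 0, -5.3, -50, 0], [0, 0, 0, 0, -5.3, -75, 0], [0, 0, 0, 0, -5.3, -105, 0], [0, 0, 0, 0, -5.3, -130, 0], [0, 0, 0, 0, -5.3, -130, 0]]}}

```text
time_s: 8.7
ee_pos: [558.4, 139.1, 258.9]
ee_rot: [145.1, -0.5, 5.3]
force: [0.1, -0.3, 0.4]
gripper_width: 45.3
gripper_force: 0.0
```

```bash
python3 -c "
from h import *
s=state(); print(s['time_s'],s['ee_pos'],s['ee_rot'],s['force'],s['qpos'].round(1))
a=grab_frame('scene');b=grab_frame('top');np.save('pics/t6.npy',b)
v=np.hstack([cv2.resize(x,(400,400),interpolation=cv2.INTER_CUBIC) for x in (a[90:270,190:370,::-1],b[95:275,150:330,::-1])])
cv2.imwrite('pics/s6.png',v)"
```

```text
8.7 [558.4016341  139.06409067 258.88020053] [145.11494213  -0.45122497   5.27100466] [ 0.06427424 -0.28342059  0.36521248] [ 30.5  24.   83.1 -31.4  89.2 120.4]
```

View pics/s6.png

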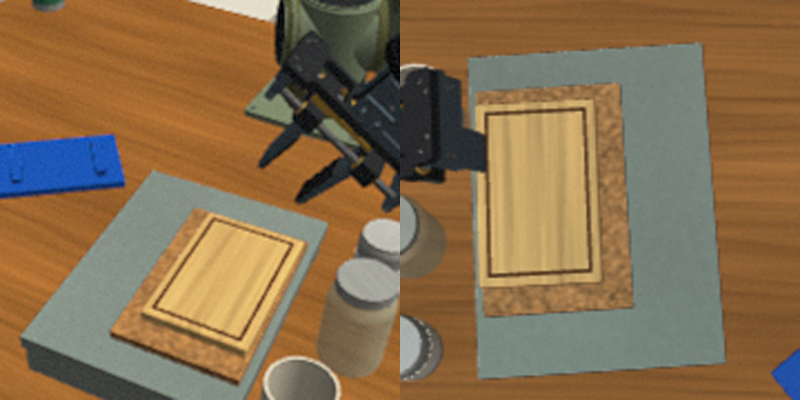

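The board is flat with the grooved face up, but it sits slightly toward the mat's rear. I'll move the arm clear and measure.

{"method": "carry_out", "body": {"commands": [[0, 0, 0, 0, 20, -28, 0], [0, 0, 0, 0, 40, -57, 0], [7, 0, 0, 0, 70, -78, 0], [14, 0, 0, 0, 110, -78, 0], [21, 0, 0, 0, 150, -60, 0], [28, 0, 0, 0, 190, -40, 0], [35, 0, 0, 0, 230, -10, 0], [35, 0, 0, 0, 270, 20, 0], [35, 0, 0, 0, 300, 40, 0], [35, 0, 0, 0, 300, 40, -1], [35, 0, 0, 0, 300, 40, -1]]}}

```text
time_s: 9.9
ee_pos: [580.4, -131.6, 393.4]
ee_rot: [-179.9, 0.1, 5.0]
force: [-0.3, 0.1, -0.2]
gripper_width: 33.1
gripper_force: 0.0
```

```bash
cat > meas.py <<'E'
from h import *
s=state(); print(s['time_s'],s['ee_pos'],s['ee_rot'],s['gripper_width'])
im=grab_frame("top"); m=camera_model("top"); H,S,V=cv2.split(cv2.cvtColor(im,cv2.COLOR_RGB2HSV))
k=(H>=13)&(H<24)&(V>165); k[:100]=0;k[280:]=0;k[:,:160]=0;k[:,300:]=0
r,c=rect(k,m,96); print(r)
e=np.radians(95.2); d=np.array(r[0])-[562.3,75.1]
print("h",d@[np.cos(e),np.sin(e)],"lat",d@[-np.sin(e),np.cos(e)])
cv2.imwrite("pics/m%d.png"%(s['time_s']*100),cv2.resize(im[60:300,130:400,::-1],(675,600),interpolation=cv2.INTER_CUBIC))
E
python3 meas.py
```

```text
9.9 [ 580.40721095 -131.64885868  393.37687996] [-1.79934840e+02  9.35032961e-02  5.00596608e+00] 33.11620862461146
((557.8200073242188, 77.36149597167969), (242.14247131347656, 153.41156005859375), 3.2493348121643066)
h 2.658221851201879 lat 4.2565895967041
```

```bash
sed -i 's/k=(H>=13)&(H<24)&(V>165);/k=(H>=13)\&(H<24)\&(V>160)\&(S<130); k=cv2.morphologyEx(k.astype(np.uint8),cv2.MORPH_OPEN,np.ones((3,3)));/' meas.py; sed -i 's/^r,c=rect.*/r,c=rect(k,m,96); print(r); im=im.copy(); cv2.drawContours(im,[c[:,None]],-1,(0,255,0),1)/' meas.py; python3 meas.py; ls pics
```

```text
9.95 [ 580.58103756 -130.48393749  393.89719505] [-1.79945995e+02  4.06188347e-02  5.11846266e+00] 28.522995724330535
((562.8184814453125, 89.99886322021484), (198.055419921875, 127.36631774902344), 4.2616376876831055)
h 14.790554126951914 lat -1.8666699980205037
crop1.png
m990.png
m994.png
s2.png
s3.png
s4.npy
s4.png
s5.npy
s5.png
s6.png
scene0.npy
scene0.png
t6.npy
top0.npy
top0.png
```

```bash
python3 - <<'E'
from h import *
m=camera_model("top"); e=np.radians(95.2)
for n,c,z in (("mug",(244,219),90),("jar",(222,306),130),("tin",(232,391),100)):
    p=ray(m,np.array(c)*.64,z)[0]; d=p[:2]-[562.3,75.1]; print(n,p.round(),"h",(d@[np.cos(e),np.sin(e)]).round(),"lat",(d@[-np.sin(e),np.cos(e)]).round())
E
```

```text
mug [662. 229.  90.] h 144.0 lat -113.0
jar [517. 242. 130.] h 170.0 lat 30.0
tin [396. 226. 100.] h 165.0 lat 152.0
```

View pics/m994.png

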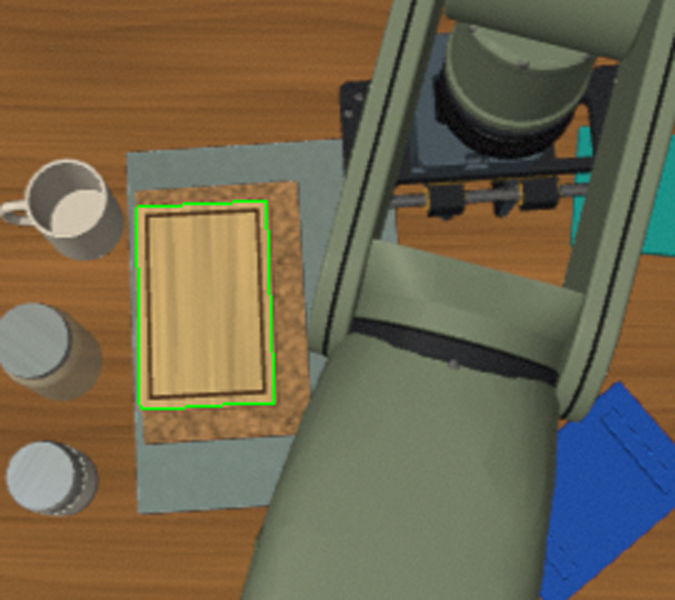

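The board is green-outlined at (205,305), about 15 mm toward the rear of the mat (h = +14.8, lat = −1.9), square to about 1°. The gap behind it to the jar (75,370) is about 50 mm, so a shut gripper can nudge the rear edge forward by about 13 mm.

```bash
python3 -c "
from h import *
M=np.array([562.3,75.1,0]);a=np.radians(95.2);ex=np.array([np.cos(a),np.sin(a),0]);ey=np.array([-np.sin(a),np.cos(a),0])
for h,z in ((104.5,250),(104.5,79),(80.5,79)): delta(M+h*ex-2*ey+[0,0,z],[180,0,5.2])"
```

```text
row [-0.0, -0.0, -0.0] [2.2, -310.1, 144.5]
row [-0.0, -0.0, -0.0] [2.2, -310.0, 315.5]
row [-0.0, -0.0, -0.0] [2.2, -286.0, 315.5]
```

{"method": "carry_out", "body": {"commands": [[0, 0, 0, 0, -45, 0, -1], [0, 0, 0, 0, -90, 10, -1], [0, 0, 0, 1, -135, 30, -1], [0, 0, 0, 1, -180, 55, -1], [0, 0, 0, 2, -225, 80, -1], [0, 0, 0, 2, -270, 110, -1], [0, 0, 0, 2, -310, 144, -1], [0, 0, 0, 2, -310, 144, -1], [0, 0, 0, 2, -310, 144, -1], [0, 0, 0, 2, -310, 180, -1], [0, 0, 0, 2, -310, 215, -1], [0, 0, 0, 2, -310, 215, -1], [0, 0, 0, 2, -310, 215, -1]]}}

```text
time_s: 11.3
ee_pos: [556.4, 177.8, 181.6]
ee_rot: [180.0, -0.2, 5.1]
force: [0.5, -0.1, 0.8]
gripper_width: 0.7
gripper_force: 0.0
```

```bash
python3 -c "
from h import *
s=state(); print(s['time_s'],s['ee_pos'],s['ee_rot'],s['gripper_width'])
M=np.array([562.3,75.1,0]);a=np.radians(95.2);ex=np.array([np.cos(a),np.sin(a),0]);ey=np.array([-np.sin(a),np.cos(a),0])
for h,z in ((104.5,79),(80.5,79)): delta(M+h*ex-2*ey+[0,0,z],[180,0,5.2])
a=grab_frame('scene');cv2.imwrite('pics/s7.png',cv2.resize(a[90:270,190:390,::-1],(667,600),interpolation=cv2.INTER_CUBIC))"
```

```text
11.3 [556.44521116 177.83376374 181.62570757] [179.98829567  -0.20588367   5.12041448] 0.6689619085220779
row [0.0, -0.2, -0.1] [-1.9, -1.7, 102.6]
row [0.0, -0.2, -0.1] [-1.8, 22.3, 102.6]
```

View pics/s7.png

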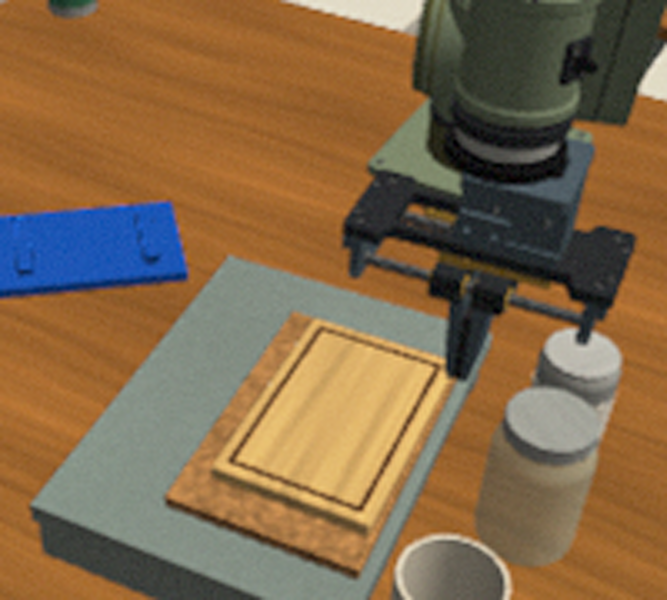

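The gripper is shut and stands behind the rear edge at (460,378), in front of the jar (550,430), with the jar's top well below the gripper body. I'll descend only to z ≈ 86 (plank edge is 82–96) and push forward.

{"method": "carry_out", "body": {"commands": [[0, 0, 0, -1, -1, 25, -1], [0, 0, 0, -2, -2, 50, -1], [0, 0, 0, -2, -2, 75, -1], [0, 0, 0, -2, -2, 96, -1], [0, 0, 0, -2, -2, 96, -1], [0, 0, 0, -2, 3, 96, -1], [0, 0, 0, -2, 7, 96, -1], [0, 0, 0, -2, 10, 96, -1], [0, 0, 0, -2, 13, 96, -1], [0, 0, 0, -2, 16, 96, -1], [0, 0, 0, -2, 19, 96, -1], [0, 0, 0, -2, 22, 96, -1], [0, 0, 0, -2, 22, 96, -1], [0, 0, 0, -2, 22, 96, -1]]}}

```text
time_s: 12.75
ee_pos: [555.9, 156.2, 83.9]
ee_rot: [180.0, -0.1, 5.2]
force: [-0.5, 1.2, 1.9]
gripper_width: 0.3
gripper_force: 1.0
```

{"method": "carry_out", "body": {"commands": [[0, 0, 0, 0, -6, 0, -1], [0, 0, 0, 0, -10, -10, -1], [0, 0, 0, 0, -10, -45, -1], [0, 0, 0, 0, -10, -90, -1], [0, 0, 0, 0, -10, -135, -1], [0, 0, 0, 0, 10, -180, -1], [0, 0, 0, 0, 55, -220, -1], [0, 0, 0, 0, 100, -260, -1], [0, 0, 0, 0, 145, -290, -1], [0, 0, 0, 0, 190, -300, -1], [0, 0, 0, 0, 235, -300, -1], [0, 0, 0, 0, 280, -300, -1], [0, 0, 0, 0, 290, -300, -1], [0, 0, 0, 0, 290, -300, -1]]}}

```text
time_s: 14.15
ee_pos: [581.1, -134.7, 383.7]
ee_rot: [180.0, -0.0, 5.0]
force: [0.6, 0.3, -0.2]
gripper_width: 0.6
gripper_force: 0.0
```

```bash
python3 meas.py; ls pics
```

```text
14.15 [ 581.08761508 -134.6677678   383.67172451] [ 1.79970098e+02 -2.08491083e-02  4.95478650e+00] 0.57459237055226
((564.2910766601562, 83.09827423095703), (198.60838317871094, 128.39535522460938), 5.022014141082764)
h 7.784900107380718 lat -2.7077864129790994
crop1.png
m1415.png
m990.png
m994.png
s2.png
s3.png
s4.npy
s4.png
s5.npy
s5.png
s6.png
s7.png
scene0.npy
scene0.png
t6.npy
top0.npy
top0.png
```

Now it is at h = +7.8 mm and square to 0.2°. There's plenty of time, so I'll do one more small nudge.

{"method": "carry_out", "body": {"commands": [[0, 0, 0, 0, -45, 0, -1], [0, 0, 0, 0, -90, 0, -1], [0, 0, 0, 0, -135, 10, -1], [0, 0, 0, 0, -180, 30, -1], [0, 0, 0, 0, -225, 60, -1], [0, 0, 0, 0, -270, 90, -1], [0, 0, 0, 0, -303, 120, -1], [0, 0, 0, 0, -303, 165, -1], [0, 0, 0, 0, -303, 205, -1], [0, 0, 0, 0, -303, 245, -1], [0, 0, 0, 0, -303, 275, -1], [0, 0, 0, 0, -303, 298, -1], [0, 0, 0, 0, -303, 298, -1], [0, 0, 0, 0, -297, 298, -1], [0, 0, 0, 0, -292, 298, -1], [0, 0, 0, 0, -289, 298, -1], [0, 0, 0, 0, -286, 298, -1], [0, 0, 0, 0, -283, 298, -1], [0, 0, 0, 0, -283, 298, -1], [0, 0, 0, 0, -283, 298, -1]]}}

```text
time_s: 16.2
ee_pos: [556.7, 149.3, 86.2]
ee_rot: [180.0, -0.2, 5.2]
force: [0.9, 3.2, 1.7]
gripper_width: 0.2
gripper_force: 1.2
```

{"method": "carry_out", "body": {"commands": [[0, 0, 0, 0, -6, 0, -1], [0, 0, 0, 0, -10, -10, -1], [0, 0, 0, 0, -10, -45, -1], [0, 0, 0, 0, -10, -90, -1], [0, 0, 0, 0, -10, -135, -1], [0, 0, 0, 0, 10, -180, -1], [0, 0, 0, 0, 55, -220, -1], [0, 0, 0, 0, 100, -260, -1], [0, 0, 0, 0, 145, -290, -1], [0, 0, 0, 0, 190, -300, -1], [0, 0, 0, 0, 235, -300, -1], [0, 0, 0, 0, 280, -300, -1], [0, 0, 0, 0, 290, -300, -1], [0, 0, 0, 0, 290, -300, -1]]}}

```text
time_s: 17.6
ee_pos: [581.7, -141.6, 385.6]
ee_rot: [180.0, -0.0, 5.0]
force: [-0.9, -0.1, 0.6]
gripper_width: 0.3
gripper_force: 0.0
```

```bash
python3 meas.py; python3 -c "
from h import *
a=grab_frame('scene');cv2.imwrite('pics/s8.png',cv2.resize(a[90:300,180:380,::-1],(571,600),interpolation=cv2.INTER_CUBIC))"
```

```text
17.6 [ 581.66587214 -141.6316184   385.55095001] [ 1.79976766e+02 -2.63452709e-03  4.95381347e+00] 0.27067253527475615
((564.8134155273438, 76.45740509033203), (198.526611328125, 128.5906219482422), 5.196791648864746)
h 1.124021217711245 lat -2.626096436631211
```

View pics/s8.png

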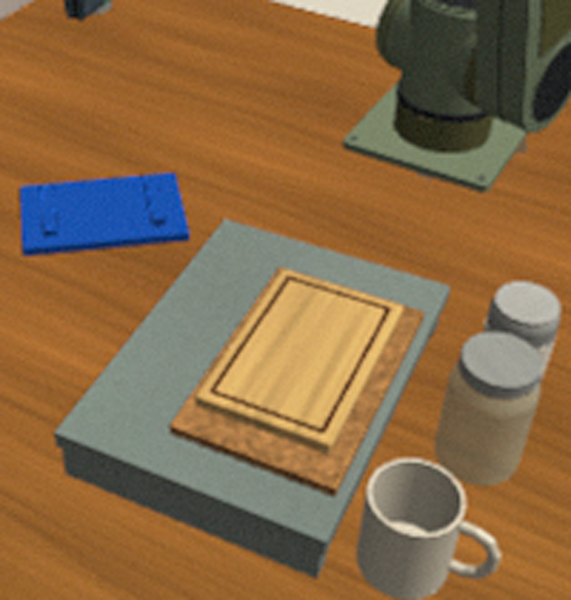

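The board lies flat at (300,355), grooved face up and central on the mat: 1.1 mm and 2.6 mm off centre, and square to the mat. The jar, tin and mug are where they were, and the arm is clear.

```bash
python3 -c "
from workcell import workorder
print(workorder.job_done())"
```

```text
the job is handed in; nothing more can be done
None
```

The board is turned over on the cork mat, grooved face up and flat on its runners, about 3 mm off centre and square with the mat; the jar, tin and mug are untouched, and I handed the job in at about 18 s.

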